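Seat a module in the probe fixture and hold the lever for the test

TASK

Load the bare-aluminium module (green label, five brass contacts at one end) into the brown pocket of the probe fixture: lower it in, don't drop it, with its brass contacts facing the spring probes, flat and square on the pocket floor, and let go of it. Then press the fixture's red spring-return hand lever down until it lies level, no more than a few degrees past, so that the probes press on the contacts, and finish while still holding it level: the test runs only as long as the lever is held. Leave the other things on the bench where they are.

Things in the scene. Friction and masses are not known exactly. Their poses are not given: they have to be found in the camera images.
- module: Module to be tested: bare aluminium box 72 x 48 x 30 mm (its x, y, z), 0.13 to 0.25 kg, green label on top, black strip with five brass contacts at its -x end. Origin at the centre of its underside; x runs along its length from the contact end to the plain end. It starts flat on the bench.
- module_centre (a point): Centre of that module, half-way up (15 mm above its underside); same axes.
- module_contacts (a point): Middle of its brass contacts, on the -x end face, 36 mm from the module's centre and 9 mm above its underside.
- fixture: Probe fixture, fixed: dark plate 300 x 110 x 12 mm; origin centre of its underside; x from lever end to pocket end. On it along x (mm): black box 34 high at -105; pivot cheeks 79 high at -67 to -33; probe carriage 41 high, 76 wide at -18 to 22 (moves up to 24 to +x); brown pocket block 72 wide, top 32 above the bench, at 47 to 143.
- pocket (a point): Centre of the pocket floor, 95 mm along x from the fixture's origin, 18 mm above the bench; fixture's axes. Pocket 76 x 52 mm, 14 deep (upper 4 bevelled 45 deg), 2 mm play round the module. Mid long walls: finger notches 34 mm wide, down to the floor, for fingers across the module's 48 mm. The probes come through the -x wall: the module's x must point along this x.
- probes: Row of five brass spring probes on the carriage, 31 mm wide, 9 mm above the pocket floor. Origin at the tips: 12 mm short of a centred module's contacts with the lever up; they advance 25 mm per rad of lever, touch at 0.4 to 0.57 rad, push the module to the far wall (2 to 8 N) and bottom out 6.5 mm later.
- lever (a joint): Angle of the hand lever, rad: 0 = rest, pointing 0.70 rad (40 degrees) above level towards the fixture's -x end; grows as it is pressed down; 0.70 = level; 0.95 = stop. A spring returns it to 0. Pivot at fixture x = -50 mm, y = 0, 62 mm above the bench, axis along the fixture's y.
- grip_top (a point): Middle of the upper face of the lever's red grip (a bar 26 mm wide, 18 mm thick, 55 to 145 mm from the pivot): 100 mm along the lever from the pivot, 9 mm above its centre line, so 71 mm above the bench when the lever is level, 133 mm when up. Pressed there it takes about 3 N to start and 7 to 10 N at level.
- blue_module: Blue module 60 x 50 x 32 mm, loose; not part of the job.
- heatsink: Black finned heat sink 64 x 50 x 28 mm, loose; not part of the job.
- flux_bottle: Yellow bottle, 34 mm across, 75 mm tall, standing loose.
- lacquer_bottle: Amber glass bottle with white cap, 38 mm across, 78 mm tall, standing loose.
- solder_reel: Solder reel 56 mm across, 41 mm tall, standing loose.
- screwdriver: Screwdriver 190 mm long lying loose.
- valve_can: Aluminium valve can 29 mm across, 52 mm tall, standing loose.
- glass_valve: Glass valve with black base, 29 mm across, 60 mm tall, standing loose.
Things that resemble listed ones, but are neither listed nor needed, are in the scene too. What is shaped like the module but turquoise is not meant.

How it is judged:
By the outcome, as a careful person would: the job done as asked, in the order asked, and still so for the second after the job is handed in, while the arm keeps its last pose, push and grip.
It also fails if it takes over 51 s, if anything falls off the work surface, if the arm or the gripper's body presses on something with over 40 N, if the wrist force passes 120 N, or if a joint passes its speed limit or range.

ROBOT

A 6-joint arm with a two-finger parallel gripper is mounted at the origin on the work surface. World frame = base frame: x ahead of the robot, y to its left, z up, the work surface at z = 0. Lengths are in mm, angles in rad, forces in N, time in s.
With the tool pointing down it reaches from about 350 to 975 mm from the base axis. Payload 7.1 kg.
Tool frame: the origin (TCP) lies at the very end of the fingers, on their centre line; the grasp point (between the pads) lies 19 mm behind it; y points along the fingers, x is the direction in which the jaws open and shut, and the axes are right-handed (so a half turn about y gives the same grasp; the last joint's range is limited). The gripper opens to 88 mm and grips with 3 to 60 N. Pads are 20 mm wide; open, the fingers measure 115 mm over their backs; the gripper's body (75 mm by 178 mm) begins 61 mm behind the grasp point.
Start: joints at [-1.279, 0.423, 1.63, -0, 1.089, -0.019], TCP at [191.155, -595.033, 222.675] pointing down, gripper open.
Joint ranges: [-3, 3], [-0.9, 2.11], [0.09, 2.58], [-1.31, 4.45], [0.11, 2.69], [-2.54, 2.54]. Speed limits (rad/s): [2.39, 2.39, 3.01, 3.14, 3.14, 3.14].

INTERFACE

Orientations are given as a rotation vector (axis times angle).
In Python, from workcell import ctrl gives the robot as it stands. The module is installed in compiled form; this text tells all that it offers.
- The arm moves only by the tool jog_arm, never from a script. Its argument "steps" is a list of rows, each an object with "turn": the turn, a rotation vector about the world's x, y, z scaled (see below), a list of three; "dp": the shift along the world's x, y, z scaled (see below), a list of three; "claw": the opening, from 0 (shut) to 1 (fully open). In form: [{"turn": [wx, wy, wz], "dp": [x, y, z], "claw": claw}, ...]. A call has 1 to 12 rows; each row is the pose to reach, as a shift and turn from the pose measured when the call began, turning the shorter way round; what a row does not reach only later rows make up. The controller multiplies each number of a shift by 80 mm and each number of a turn by pi rad. A row lasts 1/12 s, in which the tool goes at most 41.7 mm and 7.16 degrees, less where a joint would pass 70% of its speed; a pose out of reach is approached as far as the arm can. A call with a number of a shift or a turn outside -1 to 1 is refused whole. A call with a gripper value outside its range is refused whole. The fingers move at their own pace and stop on an object; the grip force is fixed at half the most. Time passes only in rows, so rows that repeat a pose let the fingers close. It gives the time, the measured TCP pose, the force and the opening at its end, in the units of the state.
- ctrl.get_obs(): the state, without advancing time (a new reading comes with each control period).
- ctrl.get_image(name): name is "side" or "top"; returns a dict with "img" (400x640x3 uint8, red, green, blue), "range_z" (400x640 float32, mm along the optical axis (not along the pixel's ray), 0 where there is no reading), "fovy" (degrees; the focal length in pixels is half the picture's height over the tangent of half this angle, whatever the lens; pixels are square), "cx", "cy" (the principal point, pixels), "camera_from_world" (4x4, takes a point from world to camera coordinates). Camera axes: x right, y down, z forward; pixel columns grow to the right and rows downward; lengths in mm; the calibration is good to about 2 mm. A picture is of the moment at which its call begins.
- ctrl.close_job(): hands the job in, once; it reports no verdict.
The state is a dict: "t": time; "qpos": joint angles; "qvel": joint speeds; "joint_torque": joint torques, N m; "ee_pos": TCP position; "orientation": TCP orientation; "ft_force": force on the tool from outside, world axes, zero at the start; "moment": the same for the moment, N m; "width": finger opening in mm.
Only numpy, scipy, OpenCV 4.12 (cv2) and the standard library are available. Lean on these libraries where they do the work, as an engineer would, in place of code of your own. Each camera call takes 0.05 s, during which the arm holds its last target.

## Working session

There is one attempt and no reset: what is moved stays moved. The work goes in short steps, Python scripts to look and compute and a tool call to move; the robot and the scene stay as the last step left them, time stands still between calls to the robot, and variables do not carry over. Pictures are saved under pics/ and viewed, and the job is handed in when it is done.

Besides the shell and the picture viewer there is one more tool, called by a JSON object that holds its "name" and its "arguments", one argument or row to a line. jog_arm: Moves the arm, as the interface text tells. Its arguments: {"type":"object","properties":{"steps":{"type":"array","items":{"type":"object","properties":{"turn":{"type":"array","items":{"type":"number"}},"dp":{"type":"array","items":{"type":"number"}},"claw":{"type":"number"}}}}},"required":["steps"]}

```bash
mkdir -p pics
cat > h.py <<'E'
import numpy as np, cv2
from workcell import ctrl
def cap(n,tag):
    d=ctrl.get_image(n); cv2.imwrite(f'pics/{tag}.png',d['img'][:,:,::-1]); np.savez(f'pics/{tag}.npz',**d); return d
def ld(tag): return dict(np.load(f'pics/{tag}.npz'))
def K(d):
    f=d['img'].shape[0]/2/np.tan(np.radians(float(d['fovy']))/2); return f,float(d['cx']),float(d['cy'])
def plane(d,u,v,z):
    f,cx,cy=K(d); M=d['camera_from_world']; R=M[:3,:3];o=-R.T@M[:3,3]
    r=R.T@np.array([(u-cx)/f,(v-cy)/f,1]); return o+r*(z-o[2])/r[2]
def pt(d,u,v):
    f,cx,cy=K(d); M=d['camera_from_world']; z=d['range_z'][int(round(v)),int(round(u))]
    return M[:3,:3].T@(np.array([(u-cx)/f*z,(v-cy)/f*z,z])-M[:3,3])
def proj(d,p):
    f,cx,cy=K(d); M=d['camera_from_world']; c=M[:3,:3]@np.array(p)+M[:3,3]; return c[0]/c[2]*f+cx,c[1]/c[2]*f+cy
def cloud(d):
    f,cx,cy=K(d); M=d['camera_from_world']; z=d['range_z'].astype(float); v,u=np.mgrid[:z.shape[0],:z.shape[1]]
    c=np.stack([(u-cx)/f*z,(v-cy)/f*z,z],-1); return (c-M[:3,3])@M[:3,:3]
E
python3 - <<'E'
from h import *
print(ctrl.get_obs())
for n in('side','top'):
    d=cap(n,n+'0'); print(n,d['fovy'],d['cx'],d['cy'],d['camera_from_world'])
E
```

```text
{'t': 0.0, 'qpos': array([-1.27899626e+00,  4.23835393e-01,  1.63066617e+00, -7.26023058e-06,
        1.08860941e+00, -1.89700422e-02]), 'qvel': array([ 1.59134111e-04,  1.04780484e-03, -1.45468837e-03, -1.54826392e-03,
       -9.53509727e-05,  6.52442284e-04]), 'joint_torque': array([ 4.46161421e-04, -5.44629407e+01, -2.73673546e+01,  6.42052386e-02,
        2.28650233e-02, -1.06412872e-04]), 'ee_pos': array([ 191.00279867, -594.52387255,  221.91446486]), 'orientation': array([-1.3394032 ,  0.97816016, -0.97614743]), 'ft_force': array([-0.31274127, -0.1770116 ,  1.25010247]), 'moment': array([ 0.049156  , -0.01795327, -0.01343009]), 'width': 87.86524393894395}
side 55.17421563350965 320.05269529557637 199.25540070536422 [[-9.84889974e-01 -1.71863664e-01  2.13218332e-02  5.50650053e+02]
 [-1.39972067e-01  7.17472920e-01 -6.82378509e-01  1.38178683e+02]
 [ 1.01978233e-01 -6.75052213e-01 -7.30687997e-01  1.01727397e+03]
 [ 0.00000000e+00  0.00000000e+00  0.00000000e+00  1.00000000e+00]]
top 53.39482786762318 326.48731994449287 200.8832377245774 [[-7.84461968e-03 -9.99552355e-01 -2.88712889e-02  1.36933611e+01]
 [-9.93645121e-01  1.10337595e-02 -1.12016203e-01  5.85682049e+02]
 [ 1.12284619e-01  2.78090909e-02 -9.93286876e-01  1.03966701e+03]
 [ 0.00000000e+00  0.00000000e+00  0.00000000e+00  1.00000000e+00]]
```

View pics/side0.png

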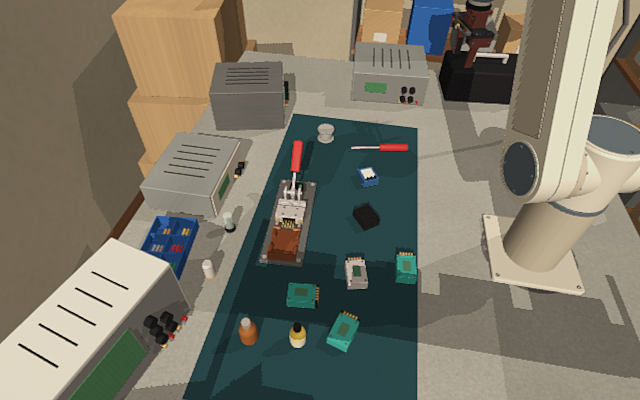

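View pics/top0.png

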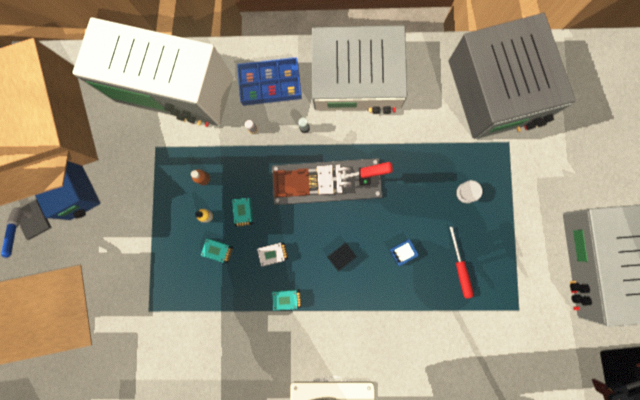

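Run:
```python
from h import *
a=ld('top0');b=ld('side0')
A=a['img'][220:290,200:320,::-1]; B=b['img'][230:300,290:410,::-1]
C=a['img'][150:215,260:400,::-1]; D=b['img'][130:275,245:335,::-1]
r=lambda i,w,h:cv2.resize(i,(w,h),interpolation=cv2.INTER_CUBIC)
cv2.imwrite('pics/crop0.png',np.vstack([np.hstack([r(A,400,233),r(B,400,233)]),np.hstack([r(C,580,269),r(D,167,269),np.zeros((269,53,3),np.uint8)])]))
for n,d,boxes in(('top',a,[(220,290,240,310)]),('side',b,[(245,300,330,380)])):
    P=cloud(d)
    for y0,y1,x0,x1 in boxes:
        print(n,[np.round(P[v,u]).tolist() for v,u in ((254,271),)] if n=='top' else np.round(P[272,356]))
P=cloud(a)
print('fixture', [ (u,v,np.round(P[v,u],0).tolist()) for u,v in ((292,181),(279,168),(310,180),(330,180),(350,175),(365,172),(385,169),(378,195))])
for n,d in(('top',a),('side',b)):
    P=cloud(d);hsv=cv2.cvtColor(d['img'],cv2.COLOR_RGB2HSV)
    # module top points 22<z<38 near
    m=(P[...,2]>24)&(P[...,2]<37)
    uv0=(271,254) if n=='top' else (356,272)
    k,l=cv2.connectedComponents(m.astype(np.uint8),connectivity=4)
    mm=l==l[uv0[1],uv0[0]]
    print(n,mm.sum(),np.median(P[mm][:,2]),P[mm].mean(0), )
    pts=P[mm][:,:2].astype(np.float32); print(cv2.minAreaRect(pts))
    g=mm&(hsv[...,0]>35)&(hsv[...,0]<95)&(hsv[...,1]>60); print('green',g.sum(),P[g].mean(0) if g.any() else 0)
```

```text
top [[445.0, 158.0, 31.0]]
side [442. 167.  29.]
fixture [(292, 181, [643.0, 103.0, 21.0]), (279, 168, [682.0, 140.0, 12.0]), (310, 180, [646.0, 54.0, 15.0]), (330, 180, [641.0, -2.0, 43.0]), (350, 175, [646.0, -55.0, 85.0]), (365, 172, [647.0, -91.0, 121.0]), (385, 169, [648.0, -136.0, 154.0]), (378, 195, [603.0, -133.0, 12.0])]
top 474 30.31946841621414 [445.75387588 156.06315969  30.24486648]
((445.99371337890625, 156.5497589111328), (47.878570556640625, 72.21713256835938), 13.986928939819336)
green 51 [444.02739807 160.86621513  31.34953167]
side 498 28.897789602386176 [441.61347671 163.29787015  28.81677961]
((441.53082275390625, 160.16513061523438), (47.88777160644531, 75.04513549804688), 13.34250545501709)
green 69 [441.92803883 162.4962151   28.78444557]
```

View pics/crop0.png

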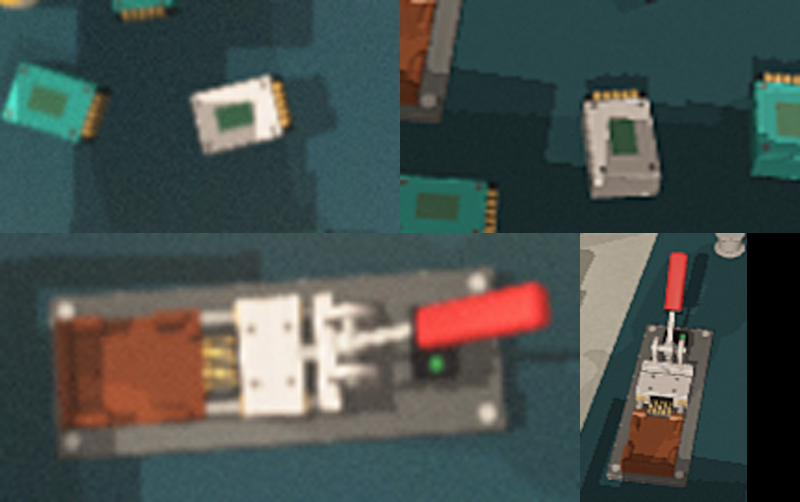

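```bash
cat > fx.py <<'E'
from h import *
def fit(d,zlo,zhi,seed,dil=0):
    P=cloud(d); m=((P[...,2]>zlo)&(P[...,2]<zhi))
    # restrict to region around fixture
    return P,m
for n,box in(('top',(150,215,262,395)),('side',(130,275,245,335))):
    d=ld(n+'0');P=cloud(d);hsv=cv2.cvtColor(d['img'],cv2.COLOR_RGB2HSV)
    r=np.zeros(P.shape[:2],bool); r[box[0]:box[1],box[2]:box[3]]=1
    m=r&(P[...,2]>7)&(P[...,2]<60)
    k,l,st,_=cv2.connectedComponentsWithStats(m.astype(np.uint8),connectivity=4); i=1+np.argmax(st[1:,4]); m=l==i
    m2=m&(P[...,2]<50)
    print(n,'plate',m2.sum(),cv2.minAreaRect(P[m2][:,:2].astype(np.float32)), 'platez',np.median(P[m&(P[...,2]<16)][:,2]))
    br=r&(hsv[...,0]<16)&(hsv[...,1]>120)&(hsv[...,2]<190)&(P[...,2]<60)&(P[...,1]>20)
    k,l,st,_=cv2.connectedComponentsWithStats(br.astype(np.uint8)); i=1+np.argmax(st[1:,4]); br=l==i
    h=P[br][:,2]; print('brown',br.sum(),np.histogram(h,bins=[8,14,16,18,20,22,24,26,28,30,32,34,36,40])[0], 'floor',np.median(h[(h>14)&(h<23)]),'top',np.median(h[h>28]))
    print(cv2.minAreaRect(P[br][:,:2].astype(np.float32)))
    fl=br&(P[...,2]<22); print('floor rect',cv2.minAreaRect(P[fl][:,:2].astype(np.float32)),P[fl].mean(0))
    rd=(hsv[...,0]<8)|(hsv[...,0]>172); rd&=(hsv[...,1]>170)&(hsv[...,2]>120)&(P[...,2]>80)
    rd[:, :]&=(P[...,0]>560)&(P[...,0]<720)
    print('red',rd.sum(),P[rd].mean(0),P[rd].min(0),P[rd].max(0))
E
python3 fx.py
python3 - <<'E'
from h import *
a=ld('top0');b=ld('side0')
r=lambda i,w,h:cv2.resize(i,(w,h),interpolation=cv2.INTER_NEAREST)
cv2.imwrite('pics/crop1.png',r(a['img'][150:215,262:342,::-1],800,600))
cv2.imwrite('pics/crop2.png',r(b['img'][175:275,250:330,::-1],480,600))
E
```

```text
top plate 3807 ((644.7348022460938, 9.752960205078125), (110.74917602539062, 300.0540466308594), 3.2897846698760986) platez 12.734256537665974
brown 905 [ 11  54 163 243 139  33   7  13  55  75  77  29   6] floor 18.78796963316306 top 31.76325003277374
((638.9312133789062, 103.44356536865234), (71.55943298339844, 96.81587982177734), 3.6266210079193115)
floor rect ((639.293212890625, 99.68744659423828), (71.20398712158203, 88.87696838378906), 4.396420478820801) [638.96592937 102.25322761  18.42750383]
red 302 [ 649.35609016 -115.25212855  135.95676492] [ 637.0609341  -150.69661477   98.95762463] [663.20381874 -78.99053653 163.03944163]
side plate 3141 ((640.4136962890625, 12.934310913085938), (110.5020980834961, 303.402587890625), 3.126230478286743) platez 10.922663502497432
brown 910 [ 41 143 284 112  30  22  25  33  87  97  31   4   0] floor 17.052569352858534 top 30.50029453245159
((638.153076171875, 105.65558624267578), (77.57725524902344, 104.5911636352539), 2.9467625617980957)
floor rect ((638.3003540039062, 105.26534271240234), (77.19757843017578, 103.84606170654297), 2.6755011081695557) [636.90242097 106.57684295  16.80739047]
red 181 [ 648.34335841 -111.91475626  133.72679092] [ 634.63174131 -143.72923968  102.33904651] [661.66135889 -73.02896762 159.23644881]
```

View pics/crop1.png

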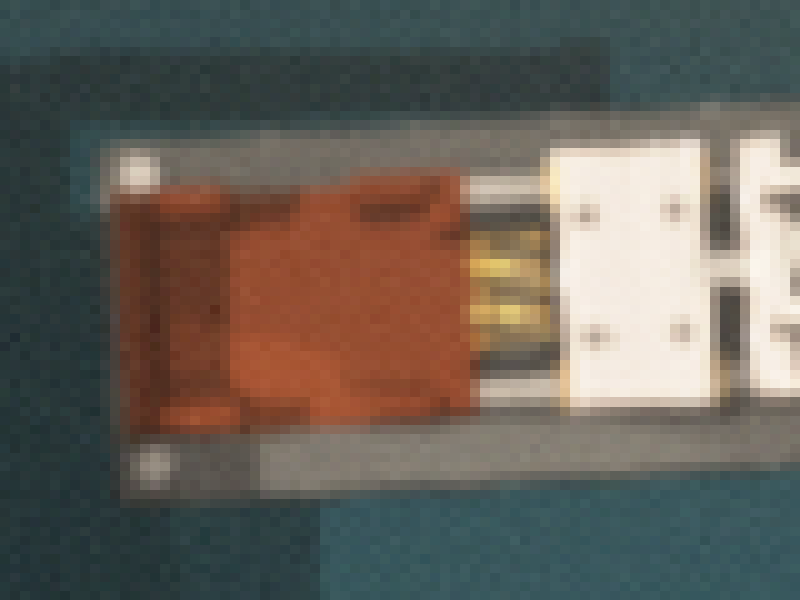

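View pics/crop2.png

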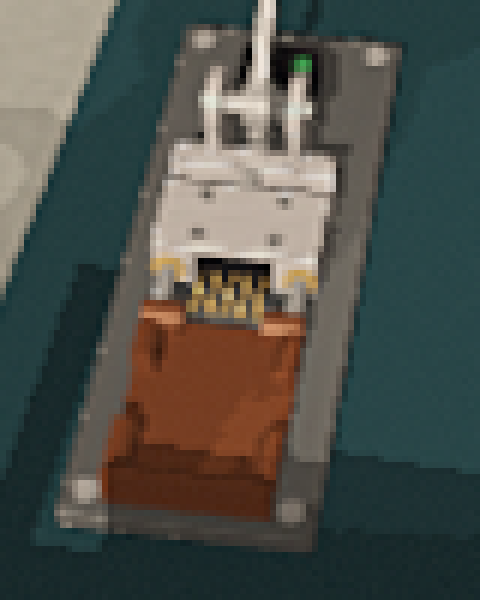

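Run:
```python
from h import *
from scipy.spatial.transform import Rotation as R
o=ctrl.get_obs(); print(o['t'],R.from_rotvec(o['orientation']).as_matrix().round(3))
d=ld('top0'); P=cloud(d)
for u,v in((286,300),(242,211),(215,251),(203,215),(200,177),(342,256),(403,252)): print(u,v,P[v,u].round())
s=ld('side0'); print('side reprojection of pocket',proj(s,(638,105,18)),proj(d,(638,105,18)),proj(s,(444,158,30)),proj(d,(444,158,30)))
```

```text
0.1 [[ 0.306 -0.     0.952]
 [-0.952  0.001  0.306]
 [-0.001 -1.     0.   ]]
286 300 [324. 117.  32.]
242 211 [561. 237.  32.]
215 251 [454. 310.  29.]
203 215 [549. 335.  59.]
200 177 [651. 346.  58.]
342 256 [438. -32.  28.]
403 252 [ 447. -194.   26.]
side reprojection of pocket (np.float64(283.4848180327438), np.float64(242.17153349648578)) (np.float64(291.3787534232127), np.float64(183.06443937964704)) (np.float64(355.6443981242161), np.float64(268.4848181269351)) (np.float64(270.9554868029563), np.float64(254.28529029374255))
```

{"name": "jog_arm", "arguments": {
  "steps": [
    {"turn": [0, 0, 0.05], "dp": [0.6, 1, 0], "claw": 1},
    {"turn": [0, 0, 0.05], "dp": [0.6, 1, 0], "claw": 1},
    {"turn": [0, 0, 0.05], "dp": [0.6, 1, 0], "claw": 1}
  ]
}}

```text
t: 0.35
ee_pos: [240.1, -510.0, 221.0]
orientation: [-1.392, 0.859, -0.852]
ft_force: [0.2, -0.2, -0.3]
width: 88.0
```

{"name": "jog_arm", "arguments": {
  "steps": [
    {"turn": [0, 0, 0.05], "dp": [0.6, 1, 0], "claw": 1},
    {"turn": [0, 0, 0.05], "dp": [0.6, 1, 0], "claw": 1},
    {"turn": [0, 0, 0.05], "dp": [0.6, 1, 0], "claw": 1}
  ]
}}

```text
t: 0.6
ee_pos: [289.0, -426.1, 220.4]
orientation: [-1.438, 0.738, -0.728]
ft_force: [-0.0, -0.3, -0.6]
width: 88.0
```

{"name": "jog_arm", "arguments": {
  "steps": [
    {"turn": [0, 0, 0.05], "dp": [0.6, 1, 0], "claw": 1},
    {"turn": [0, 0, 0.05], "dp": [0.6, 1, 0], "claw": 1},
    {"turn": [0, 0, 0.05], "dp": [0.6, 1, 0], "claw": 1}
  ]
}}

```text
t: 0.85
ee_pos: [338.1, -342.8, 220.2]
orientation: [-1.477, 0.616, -0.604]
ft_force: [-0.1, 0.0, -1.2]
width: 87.9
```

{"name": "jog_arm", "arguments": {
  "steps": [
    {"turn": [0, 0, 0.05], "dp": [0.6, 1, 0], "claw": 1},
    {"turn": [0, 0, 0.05], "dp": [0.6, 1, 0], "claw": 1},
    {"turn": [0, 0, 0.05], "dp": [0.6, 1, 0], "claw": 1}
  ]
}}

```text
t: 1.1
ee_pos: [387.5, -259.8, 220.1]
orientation: [-1.509, 0.492, -0.479]
ft_force: [-0.0, -1.2, 0.3]
width: 87.9
```

{"name": "jog_arm", "arguments": {
  "steps": [
    {"turn": [0, 0, 0.05], "dp": [0.15, 1, 0], "claw": 1},
    {"turn": [0, 0, 0.05], "dp": [0.15, 1, 0], "claw": 1},
    {"turn": [0, 0, 0.05], "dp": [0.15, 1, 0], "claw": 1}
  ]
}}

```text
t: 1.35
ee_pos: [399.5, -174.9, 219.8]
orientation: [-1.533, 0.367, -0.351]
ft_force: [-1.0, 0.2, 0.3]
width: 88.1
```

{"name": "jog_arm", "arguments": {
  "steps": [
    {"turn": [0, 0, 0.05], "dp": [0.15, 1, 0], "claw": 1},
    {"turn": [0, 0, 0.05], "dp": [0.15, 1, 0], "claw": 1},
    {"turn": [0, 0, 0.05], "dp": [0.15, 1, 0], "claw": 1}
  ]
}}

```text
t: 1.6
ee_pos: [411.9, -90.8, 219.8]
orientation: [-1.55, 0.241, -0.224]
ft_force: [-0.5, -0.0, -0.4]
width: 87.7
```

{"name": "jog_arm", "arguments": {
  "steps": [
    {"turn": [0, 0, 0.05], "dp": [0.15, 1, 0], "claw": 1},
    {"turn": [0, 0, 0.05], "dp": [0.15, 1, 0], "claw": 1},
    {"turn": [0, 0, 0.05], "dp": [0.15, 1, 0], "claw": 1}
  ]
}}

```text
t: 1.85
ee_pos: [424.9, -6.8, 220.0]
orientation: [-1.56, 0.114, -0.097]
ft_force: [-0.7, -0.3, -0.6]
width: 87.8
```

{"name": "jog_arm", "arguments": {
  "steps": [
    {"turn": [0, 0, 0.04], "dp": [0.15, 1, 0], "claw": 1},
    {"turn": [0, 0, 0.04], "dp": [0.15, 1, 0], "claw": 1},
    {"turn": [0, 0, 0.04], "dp": [0.15, 1, 0], "claw": 1},
    {"turn": [0, 0, 0.04], "dp": [0.15, 1, 0], "claw": 1}
  ]
}}

```text
t: 2.18
ee_pos: [437.5, 74.0, 219.9]
orientation: [-1.563, 0.014, 0.003]
ft_force: [-0.9, -1.0, 0.3]
width: 87.9
```

```bash
cat > st.py <<'E'
from h import *
from scipy.spatial.transform import Rotation as R
o=ctrl.get_obs(); M=R.from_rotvec(o['orientation']).as_matrix()
print(o['t'],'pos',o['ee_pos'].round(1),'yaw',np.degrees(np.arctan2(M[1,0],M[0,0])).round(2),'down',M[:,1].round(3),'F',o['ft_force'].round(1),'M',o['moment'].round(2),'w',round(o['width'],1),'q',o['qpos'].round(2))
E
python3 st.py
```

```text
2.1833 pos [437.5  74.  219.9] yaw -0.39 down [-0.011  0.007 -1.   ] F [-0.9 -1.   0.3] M [-0.03 -0.06  0.07] w 87.9 q [0.13 0.16 2.01 0.01 0.98 0.14]
```

{"name": "jog_arm", "arguments": {
  "steps": [
    {"turn": [-0.002, -0.003, 0.078], "dp": [0.08, 1, -0.5], "claw": 1},
    {"turn": [-0.002, -0.003, 0.078], "dp": [0.08, 1, -0.5], "claw": 1},
    {"turn": [-0.002, -0.003, 0.078], "dp": [0.08, 1, -0.5], "claw": 1},
    {"turn": [-0.002, -0.003, 0.078], "dp": [0.08, 1, -0.5], "claw": 1}
  ]
}}

```text
t: 2.52
ee_pos: [443.5, 153.5, 178.7]
orientation: [-1.564, -0.183, 0.191]
ft_force: [-0.2, -0.3, 0.3]
width: 87.7
```

{"name": "jog_arm", "arguments": {
  "steps": [
    {"turn": [0, 0, 0], "dp": [0, 0.05, -1], "claw": 1},
    {"turn": [0, 0, 0], "dp": [0, 0.05, -1], "claw": 1},
    {"turn": [0, 0, 0], "dp": [0, 0.05, -1], "claw": 1},
    {"turn": [0, 0, 0], "dp": [0, 0.05, -1], "claw": 1}
  ]
}}

```text
t: 2.85
ee_pos: [442.3, 155.2, 97.9]
orientation: [-1.566, -0.176, 0.192]
ft_force: [0.0, -0.5, 0.7]
width: 88.1
```

```bash
python3 st.py
python3 - <<'E'
from h import *
a=cap('side','side1');b=cap('top','top1')
r=lambda i,w,h:cv2.resize(i,(w,h),interpolation=cv2.INTER_CUBIC)
cv2.imwrite('pics/crop3.png',np.hstack([r(a['img'][180:320,290:430,::-1],400,400),r(b['img'][190:310,210:330,::-1],400,400)]))
E
```

```text
2.85 pos [442.3 155.2  97.9] yaw 13.45 down [-0.01  -0.004 -1.   ] F [ 0.  -0.5  0.7] M [-0.03 -0.12 -0.02] w 88.1 q [ 0.31  0.4   2.04 -0.    0.7   0.08]
```

View pics/crop3.png

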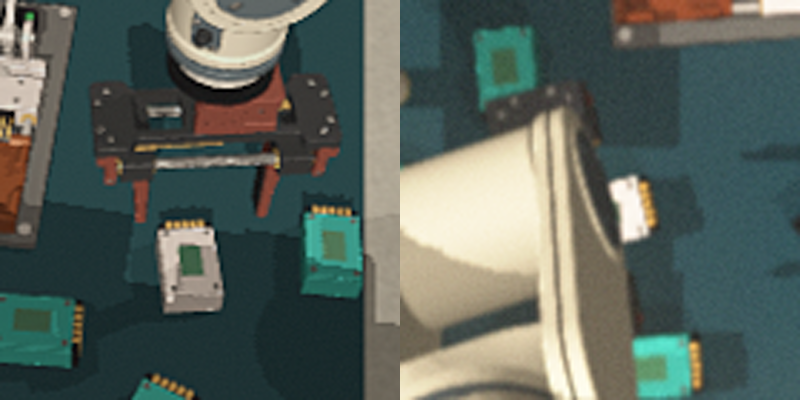

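Run:
```python
from h import *
d=ld('side1');o=ctrl.get_obs();p=o['ee_pos'];x=np.array([np.cos(.235),np.sin(.235),0])
for s in(-44,-57,0,44,57): print(s,np.round(proj(d,p+s*x),1))
P=cloud(d); hsv=cv2.cvtColor(d['img'],cv2.COLOR_RGB2HSV)
# fingers points: near z 97..125
m=(P[...,2]>97)&(P[...,2]<135)&(abs(P[...,0]-442)<70)&(abs(P[...,1]-157)<30)
for sg in(-1,1):
    q=P[m&(sg*(P[...,0]-442)>20)]; print(len(q),np.median(q,0).round(1),q.min(0).round(1),q.max(0).round(1))
cv2.imwrite('pics/crop4.png',cv2.resize(d['img'][225:295,325:395,::-1],(600,600),interpolation=cv2.INTER_NEAREST))
```

```text
-44 [376.9 250.3]
-57 [382.5 250.1]
0 [358.1 251.1]
44 [339.1 251.8]
57 [333.5 252. ]
63 [394.3 156.2 117.6] [387.  138.5  98.4] [400.3 159.6 134.3]
47 [486.4 179.4 115.2] [481.4 163.1  97.5] [493.7 182.2 134.6]
```

View pics/crop4.png

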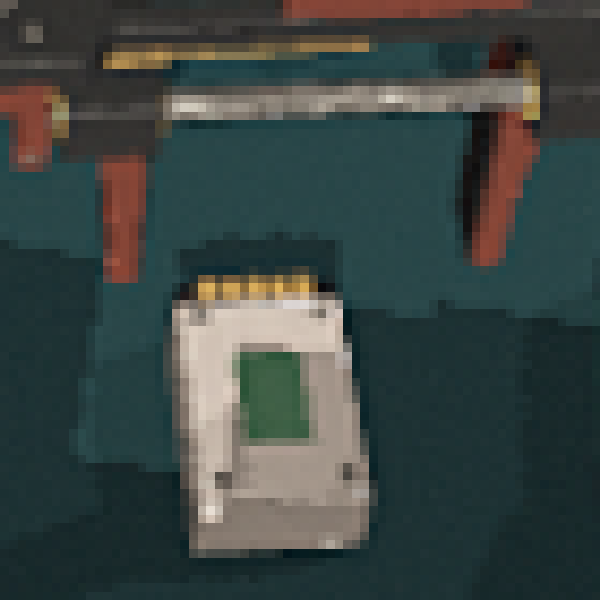

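{"name": "jog_arm", "arguments": {
  "steps": [
    {"turn": [0, -0.003, 0], "dp": [0, 0.03, -0.5], "claw": 1},
    {"turn": [0, -0.003, 0], "dp": [0, 0.03, -0.9], "claw": 1},
    {"turn": [0, -0.003, 0], "dp": [0, 0.03, -0.9], "claw": 1},
    {"turn": [0, -0.003, 0], "dp": [0, 0.03, -0.9], "claw": 1}
  ]
}}

```text
t: 3.28
ee_pos: [445.3, 158.7, 29.9]
orientation: [-1.565, -0.189, 0.179]
ft_force: [0.9, -0.8, -0.2]
width: 87.7
```

```bash
python3 st.py
python3 - <<'E'
from h import *
d=cap('side','side2')
cv2.imwrite('pics/crop5.png',cv2.resize(d['img'][225:295,315:405,::-1],(720,560),interpolation=cv2.INTER_CUBIC))
E
```

```text
3.2833 pos [445.3 158.7  29.9] yaw 13.44 down [ 0.006 -0.001 -1.   ] F [ 0.9 -0.8 -0.2] M [-0.06 -0.13 -0.01] w 87.7 q [ 0.32  0.54  2.06 -0.01  0.53  0.09]
```

View pics/crop5.png

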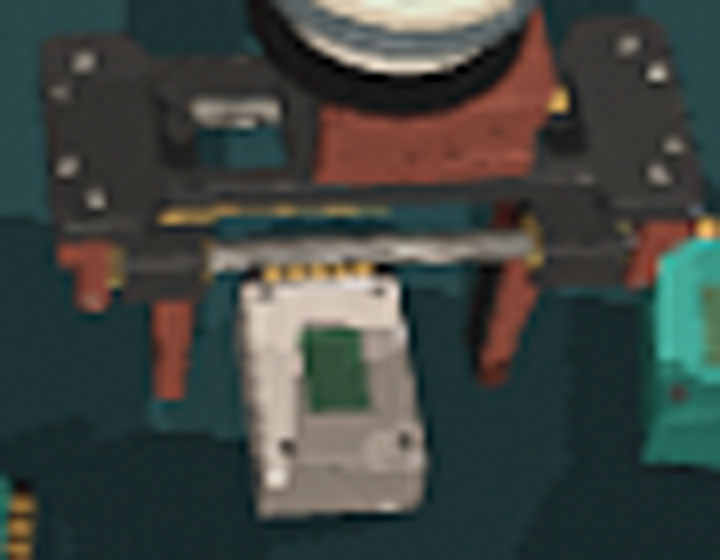

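{"name": "jog_arm", "arguments": {
  "steps": [
    {"turn": [0, 0, 0], "dp": [-0.02, 0, -0.31], "claw": 1},
    {"turn": [0, 0, 0], "dp": [-0.02, 0, -0.31], "claw": 1},
    {"turn": [0, 0, 0], "dp": [-0.02, 0, -0.31], "claw": 1}
  ]
}}

```text
t: 3.58
ee_pos: [445.5, 159.2, 7.8]
orientation: [-1.564, -0.192, 0.176]
ft_force: [-0.4, -0.7, 0.3]
width: 87.8
```

{"name": "jog_arm", "arguments": {
  "steps": [
    {"turn": [0, 0, 0], "dp": [0, 0, 0], "claw": 0.45},
    {"turn": [0, 0, 0], "dp": [0, 0, 0], "claw": 0.45},
    {"turn": [0, 0, 0], "dp": [0, 0, 0], "claw": 0.45},
    {"turn": [0, 0, 0], "dp": [0, 0, 0], "claw": 0.45},
    {"turn": [0, 0, 0], "dp": [0, 0, 0], "claw": 0.45},
    {"turn": [0, 0, 0], "dp": [0, 0, 0], "claw": 0.45}
  ]
}}

```text
t: 4.08
ee_pos: [445.5, 159.2, 8.0]
orientation: [-1.564, -0.192, 0.176]
ft_force: [-2.0, -0.8, 0.1]
width: 51.5
```

```bash
python3 st.py
python3 - <<'E'
from h import *
d=cap('side','side3')
cv2.imwrite('pics/crop6.png',cv2.resize(d['img'][225:295,315:405,::-1],(720,560),interpolation=cv2.INTER_CUBIC))
E
```

```text
4.0833 pos [445.5 159.2   8. ] yaw 13.45 down [ 0.01 -0.   -1.  ] F [-2.  -0.8  0.1] M [-0.03  0.2   0.08] w 51.5 q [ 0.32  0.58  2.07 -0.01  0.48  0.09]
```

View pics/crop6.png

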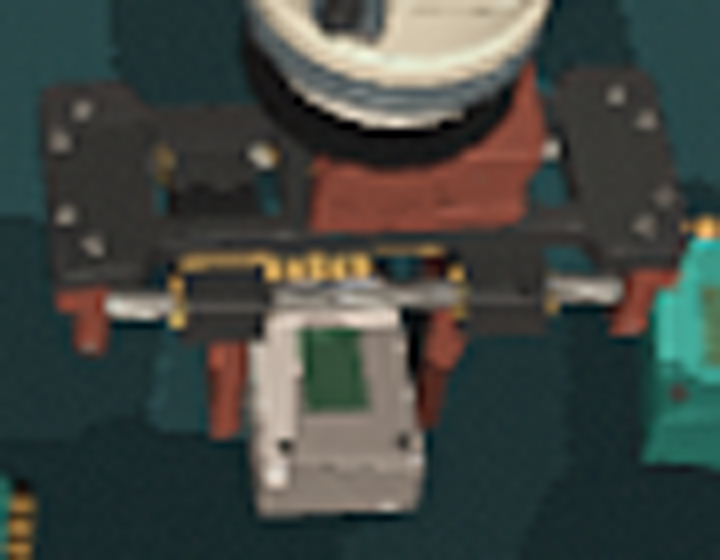

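{"name": "jog_arm", "arguments": {
  "steps": [
    {"turn": [0, 0.003, 0], "dp": [0, 0, -0.04], "claw": 0.6},
    {"turn": [0, 0.003, 0], "dp": [0, 0, -0.04], "claw": 0.6},
    {"turn": [0, 0.003, 0], "dp": [0, 0, -0.04], "claw": 0.4},
    {"turn": [0, 0.003, 0], "dp": [0, 0, -0.04], "claw": 0.4},
    {"turn": [0, 0.003, 0], "dp": [0, 0, -0.04], "claw": 0.4},
    {"turn": [0, 0.003, 0], "dp": [0, 0, -0.04], "claw": 0.4},
    {"turn": [0, 0.003, 0], "dp": [0, 0, -0.04], "claw": 0.4},
    {"turn": [0, 0.003, 0], "dp": [0, 0, -0.04], "claw": 0.4}
  ]
}}

```text
t: 4.8
ee_pos: [445.1, 159.1, 4.7]
orientation: [-1.563, -0.184, 0.184]
ft_force: [0.7, -0.9, -2.0]
width: 47.8
```

```bash
python3 st.py
```

```text
4.8 pos [445.1 159.1   4.7] yaw 13.45 down [ 0. -0. -1.] F [ 0.7 -0.9 -2. ] M [-0.01 -0.08 -0.02] w 47.8 q [ 0.32  0.59  2.06 -0.    0.49  0.08]
```

{"name": "jog_arm", "arguments": {
  "steps": [
    {"turn": [0, 0, 0], "dp": [0, 0, 0.3], "claw": 0.3},
    {"turn": [0, 0, 0], "dp": [0, 0, 0.7], "claw": 0.3},
    {"turn": [0, 0, 0], "dp": [0, 0, 1], "claw": 0.3},
    {"turn": [0, 0, 0], "dp": [0, 0, 1], "claw": 0.3},
    {"turn": [0, 0, 0], "dp": [0, 0, 1], "claw": 0.3}
  ]
}}

```text
t: 5.22
ee_pos: [446.0, 159.4, 85.7]
orientation: [-1.563, -0.187, 0.182]
ft_force: [0.5, 0.8, -2.0]
width: 48.0
```

{"name": "jog_arm", "arguments": {
  "steps": [
    {"turn": [0, 0, -0.02], "dp": [0.4, -0.12, 0], "claw": 0.3},
    {"turn": [0, 0, -0.02], "dp": [0.8, -0.24, 0], "claw": 0.3},
    {"turn": [0, 0, -0.02], "dp": [0.8, -0.24, 0], "claw": 0.3},
    {"turn": [0, 0, -0.02], "dp": [0.8, -0.24, 0], "claw": 0.3}
  ]
}}

```text
t: 5.55
ee_pos: [510.3, 139.6, 84.1]
orientation: [-1.567, -0.135, 0.133]
ft_force: [-0.4, 0.2, -1.9]
width: 48.0
```

{"name": "jog_arm", "arguments": {
  "steps": [
    {"turn": [0, 0, -0.02], "dp": [0.4, -0.12, 0], "claw": 0.3},
    {"turn": [0, 0, -0.02], "dp": [0.8, -0.24, 0], "claw": 0.3},
    {"turn": [0, 0, -0.02], "dp": [0.8, -0.24, 0], "claw": 0.3},
    {"turn": [0, 0, -0.02], "dp": [0.8, -0.24, 0], "claw": 0.3}
  ]
}}

```text
t: 5.88
ee_pos: [573.6, 120.0, 82.6]
orientation: [-1.57, -0.084, 0.084]
ft_force: [-0.3, 0.3, -0.9]
width: 48.0
```

```bash
python3 st.py
```

```text
5.8833 pos [573.6 120.   82.6] yaw 6.13 down [-0.001 -0.    -1.   ] F [-0.3  0.3 -0.9] M [-0.03 -0.07 -0.03] w 48.0 q [ 0.19  0.56  1.8  -0.    0.79  0.08]
```

{"name": "jog_arm", "arguments": {
  "steps": [
    {"turn": [0, 0, -0.016], "dp": [0.4, -0.1, 0], "claw": 0.3},
    {"turn": [0, 0, -0.016], "dp": [0.8, -0.18, 0.02], "claw": 0.3},
    {"turn": [0, 0, -0.016], "dp": [0.8, -0.18, 0.02], "claw": 0.3},
    {"turn": [0, 0, -0.016], "dp": [0.8, -0.18, 0.02], "claw": 0.3},
    {"turn": [0, 0, -0.016], "dp": [0.8, -0.18, 0.02], "claw": 0.3}
  ]
}}

```text
t: 6.3
ee_pos: [634.8, 105.9, 82.8]
orientation: [-1.571, -0.041, 0.049]
ft_force: [-0.2, -0.4, -0.6]
width: 48.0
```

```bash
python3 st.py
python3 - <<'E'
from h import *
a=cap('side','side4');b=cap('top','top4')
r=lambda i,w,h:cv2.resize(i,(w,h),interpolation=cv2.INTER_CUBIC)
cv2.imwrite('pics/crop7.png',np.hstack([r(a['img'][150:280,235:335,::-1],440,572),r(b['img'][140:230,255:315,::-1],360,540)[:540].copy() if 0 else r(b['img'][140:230,255:315,::-1],360,572)]))
E
```

```text
6.3 pos [634.8 105.9  82.8] yaw 3.28 down [-0.005 -0.001 -1.   ] F [-0.2 -0.4 -0.6] M [-0.06 -0.08  0.  ] w 48.0 q [ 0.15  0.63  1.66 -0.    0.86  0.09]
```

View pics/crop7.png

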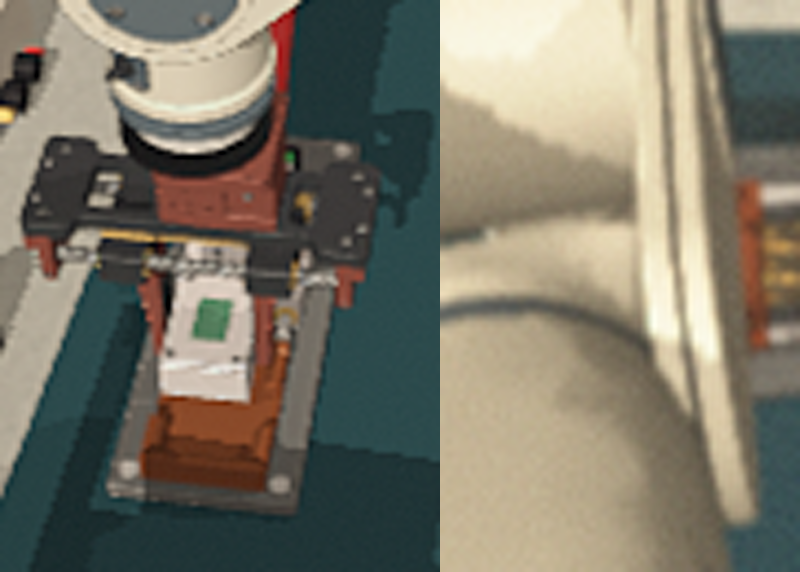

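Run:
```python
from h import *
d=ld('side4');P=cloud(d);hsv=cv2.cvtColor(d['img'],cv2.COLOR_RGB2HSV)
r=lambda i,w,h:cv2.resize(i,(w,h),interpolation=cv2.INTER_NEAREST)
m=np.zeros(P.shape[:2],bool); m[205:245,265:300]=1
t=m&(P[...,2]>102)&(P[...,2]<112)&(hsv[...,1]<60)&(hsv[...,2]>120)
print('top z',np.median(P[t][:,2]),t.sum(),cv2.minAreaRect(P[t][:,:2].astype(np.float32)))
g=m&(hsv[...,0]>45)&(hsv[...,0]<85)&(hsv[...,1]>80)&(P[...,2]>95); print('green',g.sum(),P[g].mean(0))
d0=ld('side3')
for tg in('side0',):
    e=ld(tg);Q=cloud(e);h0=cv2.cvtColor(e['img'],cv2.COLOR_RGB2HSV);g0=np.zeros(Q.shape[:2],bool);g0[250:295,335:375]=1
    g0&=(h0[...,0]>45)&(h0[...,0]<85)&(h0[...,1]>80)&(Q[...,2]>20); print('g0',g0.sum(),Q[g0].mean(0))
cv2.imwrite('pics/crop8.png',np.hstack([r(d['img'][200:265,262:312,::-1],450,585)]))
e=ld('side0'); cv2.imwrite('pics/crop9.png',r(e['img'][212:272,253:313,::-1],600,600))
```

```text
top z 107.26448219880199 333 ((633.4931030273438, 112.16218566894531), (47.23529052734375, 66.52208709716797), 4.7698469161987305)
green 55 [634.42374085 110.87187411 108.09221863]
g0 66 [441.79567012 162.83309215  28.840489  ]
```

View pics/crop8.png

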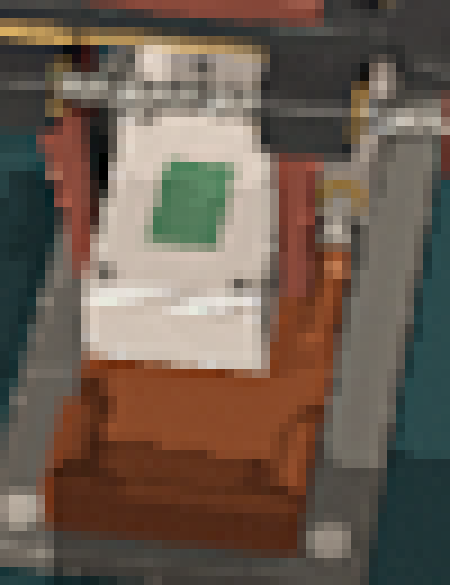

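View pics/crop9.png

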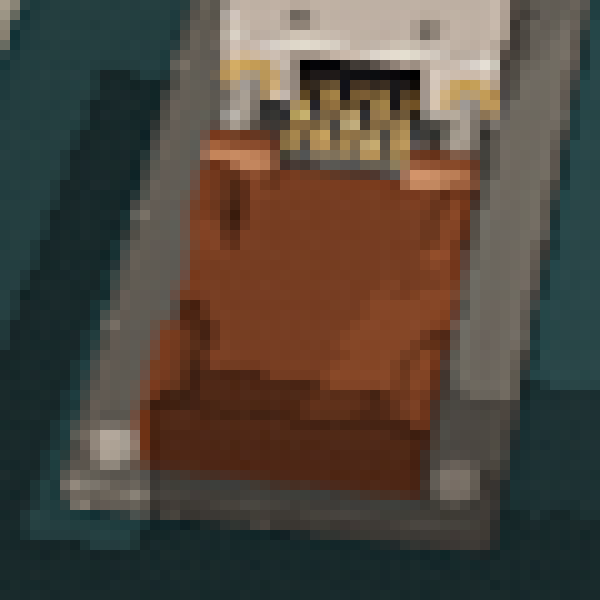

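Run:
```python
from h import *
d=ld('side4')
u=np.array([-0.057,0.998])
def pr(n,l,z):
    q=[plane(d,x+0.0,y+0.0,z) for x,y in l]; m=np.mean(q,0); print(n,np.round(q,1)[:,:2].tolist(),m.round(1)[:2]); return m
a=pr('mod bottom end',[(270.8,239.3),(291.3,240.6)],78.1); print('centre',(a[:2]-36*u).round(1))
a=pr('mod top end',[(270.8,232),(291.3,232.5)],108.1); print('centre',(a[:2]-36*u).round(1))
a=pr('block top end',[(267.5,252),(295.5,254.5)],32); print('pocket',(a[:2]-48*u).round(1))
a=pr('block bottom end',[(267.3,257.5),(295,261)],12); print('pocket',(a[:2]-48*u).round(1))
a=pr('block -x top far edge',[(273,224.7),(300,227.5)],32); print('pocket',(a[:2]+48*u).round(1))
a=pr('plate end',[(258.5,259.8),(302.3,264.8)],12); print('pocket',(a[:2]-55*u).round(1))
# top view
d=ld('top0')
a=pr('T block end top',[(262+11.5,150+19.5),(262+12.5,150+43)],32); print('pocket',(a[:2]-48*u).round(1))
a=pr('T block -x top',[(262+46,150+17),(262+47,150+41)],32); print('pocket',(a[:2]+48*u).round(1))
```

```text
mod bottom end [[656.8, 145.3], [607.2, 139.8]] [632.  142.6]
centre [634.  106.6]
mod top end [[654.4, 146.0], [606.5, 138.3]] [630.4 142.1]
centre [632.5 106.2]
block top end [[666.9, 152.2], [596.5, 146.5]] [631.7 149.3]
pocket [634.4 101.4]
block bottom end [[668.2, 155.3], [597.0, 152.6]] [632.6 153.9]
pocket [635.3 106. ]
block -x top far edge [[675.8, 64.2], [603.3, 59.9]] [639.6  62. ]
pocket [636.8 109.9]
plate end [[688.2, 166.2], [576.6, 160.2]] [632.4 163.2]
pocket [635.5 108.3]
T block end top [[673.9, 152.5], [609.0, 149.3]] [641.5 150.9]
pocket [644.2 103. ]
T block -x top [[679.6, 57.9], [613.4, 55.4]] [646.5  56.7]
pocket [643.7 104.6]
```

{"name": "jog_arm", "arguments": {
  "steps": [
    {"turn": [0, -0.001, 0], "dp": [0.02, 0.01, -0.2], "claw": 0.3},
    {"turn": [0, -0.001, 0], "dp": [0.02, 0.01, -0.4], "claw": 0.3},
    {"turn": [0, -0.001, 0], "dp": [0.02, 0.01, -0.52], "claw": 0.3},
    {"turn": [0, -0.001, 0], "dp": [0.02, 0.01, -0.52], "claw": 0.3},
    {"turn": [0, -0.001, 0], "dp": [0.02, 0.01, -0.52], "claw": 0.3}
  ]
}}

```text
t: 6.82
ee_pos: [635.7, 107.0, 41.3]
orientation: [-1.571, -0.044, 0.047]
ft_force: [0.0, 0.2, -0.7]
width: 47.8
```

```bash
python3 st.py
python3 - <<'E'
from h import *
d=cap('side','side5')
cv2.imwrite('pics/crop10.png',cv2.resize(d['img'][200:270,255:325,::-1],(600,600),interpolation=cv2.INTER_NEAREST))
E
```

```text
6.8167 pos [635.7 107.   41.3] yaw 3.33 down [-0.002 -0.001 -1.   ] F [ 0.   0.2 -0.7] M [-0.03 -0.05 -0.02] w 47.8 q [ 0.15  0.69  1.67 -0.    0.79  0.09]
```

View pics/crop10.png

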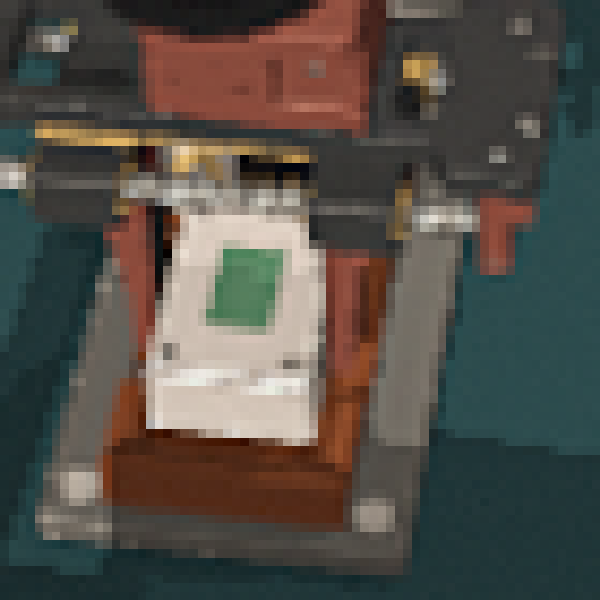

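Run:
```python
from h import *
d=ld('side5'); s=600/70
u=np.array([-0.057,0.998]);v=np.array([0.998,0.057])
def c(n,x,y,z):
    p=plane(d,255+x/s-.5,200+y/s-.5,z)[:2]; print(n,p.round(1),'along',(p@u).round(1),'across',(p@v).round(1))
c('mod L',148,430,36.6);c('mod R',318,443,36.6)
c('mod top L',150,372,66.6);c('mod top R',322,380,66.6)
c('blk end L',105,450,32);c('blk end R',350,480,32)
c('blk base L',103,500,12);c('blk base R',345,527,12)
c('plate L',38,522,12);c('plate R',408,562,12)
p=np.array([635.7,107.0]);print('tcp',p@u,p@v)
```

```text
mod L [657.1 146.4] along 108.7 across 664.2
mod R [607.4 141.6] along 106.7 across 614.2
mod top L [654.2 147.1] along 109.5 across 661.3
mod top R [605.4 140.7] along 105.9 across 612.2
blk end L [668.8 152.5] along 114.1 across 676.1
blk end R [596.2 149.5] along 115.2 across 603.6
blk base L [669.9 156.6] along 118.1 across 677.5
blk base R [597.6 152.6] along 118.3 across 605.1
plate L [686.6 167.7] along 128.2 across 694.8
plate R [576.9 161.1] along 127.9 across 584.9
tcp 70.55109999999999 640.5276000000001
```

Run:
```python
from h import *
for tag,zb in(('side4',78.1),('side5',36.6),('side0',0)):
    d=ld(tag);hsv=cv2.cvtColor(d['img'],cv2.COLOR_RGB2HSV).astype(int)
    g=(d['img'].astype(int).sum(2))
    m=(hsv[...,0]>40)&(hsv[...,0]<90)&(hsv[...,1]>70)
    P=cloud(d); m&=abs(P[...,2]-zb-30)<8
    c=(443,159) if tag=='side0' else (635,107)
    m&=np.hypot(P[...,0]-c[0],P[...,1]-c[1])<30
    q=cv2.findContours(m.astype(np.uint8),0,1)[0]; q=max(q,key=cv2.contourArea)[:,0,:]
    vv,uu=np.nonzero(m); W=np.array([plane(d,a,b,zb+30)[:2] for a,b in zip(uu,vv)])
    w=W-W.mean(0); ev,V=np.linalg.eigh(w.T@w/len(w)); x=V[:,1]*np.sign(V[1,1]); 
    print(tag,'label',len(W),W.mean(0).round(1),'axis yaw',np.degrees(np.arctan2(x[1],x[0])).round(1)-90,np.sqrt(ev*12).round(1), cv2.minAreaRect(W.astype(np.float32)))
    # white rows: left/right edges of top face
    E=[];Rr=[]
    vr=range(vv.min(),vv.max()+4)
    for v in vr:
        row=(hsv[v,:,1]<70)&(hsv[v,:,2]>(60 if tag=='side0' else 130)) | m[v]
        u0=int(uu.mean()); a=u0
        while row[a] : a-=1
        b=u0
        while row[b]: b+=1
        E.append(plane(d,a+.5,v,zb+30)[:2]);Rr.append(plane(d,b-.5,v,zb+30)[:2])
    for n,L in(('L',E),('R',Rr)):
        L=np.array(L); k=np.polyfit(L[:,1],L[:,0],1); print(n,'yaw-90 =',np.degrees(np.arctan(-k[0])).round(1), 'x at c',np.polyval(k,c[1]).round(1),'res',np.std(L[:,0]-np.polyval(k,L[:,1])).round(2))
```

```text
side4 label 57 [634.2 110.8] axis yaw 9.700000000000003 [16.4 26. ] ((634.2573852539062, 110.58427429199219), (16.177392959594727, 25.40507698059082), 3.082890272140503)
L yaw-90 = 8.5 x at c 656.8 res 6.22
R yaw-90 = 9.0 x at c 612.6 res 4.63
side5 label 53 [635.2 111.3] axis yaw 2.9000000000000057 [16.6 25.3] ((635.0567016601562, 111.17807006835938), (24.53894805908203, 16.254179000854492), 89.12535858154297)
L yaw-90 = 12.3 x at c 657.9 res 7.23
R yaw-90 = -1.6 x at c 613.0 res 6.36
side0 label 67 [441.7 163.4] axis yaw 11.799999999999997 [16.6 28.1] ((441.8079528808594, 163.30023193359375), (16.31777572631836, 25.496654510498047), 10.696410179138184)
L yaw-90 = 12.8 x at c 473.6 res 0.65
R yaw-90 = 13.5 x at c 418.5 res 0.7
```

{"name": "jog_arm", "arguments": {
  "steps": [
    {"turn": [0, 0, 0], "dp": [0.018, -0.008, -0.03], "claw": 0.3},
    {"turn": [0, 0, 0], "dp": [0.018, -0.008, -0.06], "claw": 0.3},
    {"turn": [0, 0, 0], "dp": [0.018, -0.008, -0.09], "claw": 0.3},
    {"turn": [0, 0, 0], "dp": [0.018, -0.008, -0.12], "claw": 0.3},
    {"turn": [0, 0, 0], "dp": [0.018, -0.008, -0.12], "claw": 0.3}
  ]
}}

```text
t: 7.28
ee_pos: [637.6, 106.3, 32.0]
orientation: [-1.571, -0.044, 0.047]
ft_force: [-0.9, -0.4, -1.6]
width: 48.2
```

```bash
python3 st.py
```

```text
7.2833 pos [637.6 106.3  32. ] yaw 3.31 down [-0.001 -0.001 -1.   ] F [-0.9 -0.4 -1.6] M [-0.03 -0.1   0.01] w 48.2 q [ 0.15  0.7   1.67 -0.    0.78  0.09]
```

{"name": "jog_arm", "arguments": {
  "steps": [
    {"turn": [0, 0, 0], "dp": [0, 0, -0.02], "claw": 0.3},
    {"turn": [0, 0, 0], "dp": [0, 0, -0.04], "claw": 0.3},
    {"turn": [0, 0, 0], "dp": [0, 0, -0.06], "claw": 0.3},
    {"turn": [0, 0, 0], "dp": [0, 0, -0.06], "claw": 0.3}
  ]
}}

```text
t: 7.62
ee_pos: [637.4, 106.3, 26.8]
orientation: [-1.571, -0.044, 0.047]
ft_force: [-0.1, 0.7, -1.1]
width: 47.9
```

```bash
python3 st.py
python3 - <<'E'
from h import *
d=cap('side','side6')
cv2.imwrite('pics/crop11.png',cv2.resize(d['img'][200:270,255:325,::-1],(600,600),interpolation=cv2.INTER_NEAREST))
E
```

```text
7.6167 pos [637.4 106.3  26.8] yaw 3.31 down [-0.002 -0.001 -1.   ] F [-0.1  0.7 -1.1] M [-0.02 -0.09 -0.02] w 47.9 q [ 0.15  0.71  1.67 -0.    0.77  0.09]
```

View pics/crop11.png

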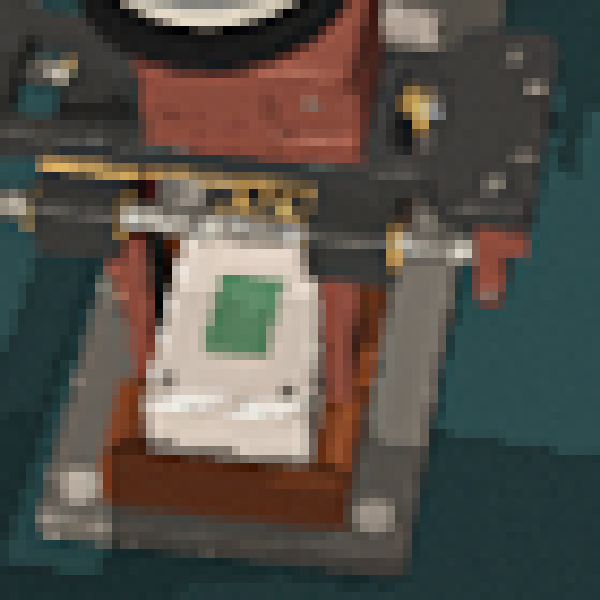

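{"name": "jog_arm", "arguments": {
  "steps": [
    {"turn": [0, 0, 0], "dp": [0, 0, -0.02], "claw": 0.3},
    {"turn": [0, 0, 0], "dp": [0, 0, -0.035], "claw": 0.3},
    {"turn": [0, 0, 0], "dp": [0, 0, -0.045], "claw": 0.3},
    {"turn": [0, 0, 0], "dp": [0, 0, -0.045], "claw": 0.3}
  ]
}}

```text
t: 8.0
ee_pos: [637.3, 106.3, 23.1]
orientation: [-1.571, -0.044, 0.047]
ft_force: [0.2, -0.3, -0.7]
width: 48.1
```

```bash
python3 st.py
```

```text
8.0 pos [637.3 106.3  23.1] yaw 3.31 down [-0.002 -0.001 -1.   ] F [ 0.2 -0.3 -0.7] M [-0.05 -0.1   0.01] w 48.1 q [ 0.15  0.71  1.67 -0.    0.76  0.09]
```

{"name": "jog_arm", "arguments": {
  "steps": [
    {"turn": [0, 0, 0], "dp": [0, 0, -0.01], "claw": 0.3},
    {"turn": [0, 0, 0], "dp": [0, 0, -0.01], "claw": 0.3}
  ]
}}

```text
t: 8.17
ee_pos: [637.5, 106.3, 22.4]
orientation: [-1.571, -0.044, 0.047]
ft_force: [-0.8, 1.1, -0.0]
width: 47.5
```

{"name": "jog_arm", "arguments": {
  "steps": [
    {"turn": [0, 0, 0], "dp": [0, 0, -0.01], "claw": 0.3},
    {"turn": [0, 0, 0], "dp": [0, 0, -0.01], "claw": 0.3}
  ]
}}

```text
t: 8.33
ee_pos: [637.5, 106.3, 22.4]
orientation: [-1.571, -0.044, 0.047]
ft_force: [-3.3, -0.2, 6.0]
width: 47.6
```

```bash
python3 st.py
```

```text
8.3333 pos [637.5 106.3  22.4] yaw 3.31 down [-0.002 -0.001 -1.   ] F [-3.3 -0.2  6. ] M [-0.1   0.35  0.02] w 47.6 q [ 0.15  0.72  1.67 -0.    0.76  0.09]
```

{"name": "jog_arm", "arguments": {
  "steps": [
    {"turn": [0, 0, 0], "dp": [0, 0, 0], "claw": 0.62},
    {"turn": [0, 0, 0], "dp": [0, 0, 0], "claw": 0.62},
    {"turn": [0, 0, 0], "dp": [0, 0, 0], "claw": 0.7},
    {"turn": [0, 0, 0], "dp": [0, 0, 0], "claw": 0.7},
    {"turn": [0, 0, 0], "dp": [0, 0, 0], "claw": 0.7}
  ]
}}

```text
t: 8.75
ee_pos: [637.5, 106.3, 22.3]
orientation: [-1.571, -0.044, 0.047]
ft_force: [0.2, -1.1, 0.5]
width: 61.1
```

```bash
python3 st.py
```

```text
8.75 pos [637.5 106.3  22.3] yaw 3.31 down [-0.002 -0.001 -1.   ] F [ 0.2 -1.1  0.5] M [-0.05 -0.1  -0.01] w 61.1 q [ 0.15  0.72  1.67 -0.    0.76  0.09]
```

{"name": "jog_arm", "arguments": {
  "steps": [
    {"turn": [0, 0, 0], "dp": [0, 0, 0.15], "claw": 0.7},
    {"turn": [0, 0, 0], "dp": [0, 0, 0.4], "claw": 0.7},
    {"turn": [0, 0, 0], "dp": [0, 0, 0.8], "claw": 0.7},
    {"turn": [0, 0, 0], "dp": [0, 0, 1], "claw": 0.7},
    {"turn": [0, 0, 0], "dp": [0, 0, 1], "claw": 0.7}
  ]
}}

```text
t: 9.17
ee_pos: [640.4, 106.7, 107.3]
orientation: [-1.57, -0.05, 0.041]
ft_force: [0.6, 0.7, 0.8]
width: 61.3
```

{"name": "jog_arm", "arguments": {
  "steps": [
    {"turn": [0, 0, 0], "dp": [0, 0, 1], "claw": 0.7},
    {"turn": [0, 0, 0], "dp": [0, 0, 1], "claw": 0.7},
    {"turn": [0, 0, 0], "dp": [0, 0, 1], "claw": 0.7},
    {"turn": [0, 0, 0], "dp": [0, 0, 1], "claw": 0.7}
  ]
}}

```text
t: 9.5
ee_pos: [642.1, 107.0, 190.1]
orientation: [-1.57, -0.054, 0.037]
ft_force: [-0.6, 1.0, -0.1]
width: 61.2
```

{"name": "jog_arm", "arguments": {
  "steps": [
    {"turn": [0, 0, 0], "dp": [0.05, -1, 0.15], "claw": 0},
    {"turn": [0, 0, 0], "dp": [0.05, -1, 0.15], "claw": 0},
    {"turn": [0, 0, 0], "dp": [0.05, -1, 0.15], "claw": 0}
  ]
}}

```text
t: 9.75
ee_pos: [645.9, 21.9, 201.5]
orientation: [-1.572, -0.051, 0.035]
ft_force: [0.2, 0.6, -0.3]
width: 44.9
```

{"name": "jog_arm", "arguments": {
  "steps": [
    {"turn": [0, 0, 0], "dp": [0.05, -1, 0], "claw": 0},
    {"turn": [0, 0, 0], "dp": [0.05, -1, 0], "claw": 0},
    {"turn": [0, 0, 0], "dp": [0.05, -1, 0], "claw": 0}
  ]
}}

```text
t: 10.0
ee_pos: [648.9, -63.5, 199.4]
orientation: [-1.573, -0.046, 0.034]
ft_force: [-0.2, -0.4, -0.2]
width: 25.2
```

```bash
python3 st.py
python3 - <<'E'
from h import *
a=cap('side','side7');b=cap('top','top7')
r=lambda i,w,h:cv2.resize(i,(w,h),interpolation=cv2.INTER_NEAREST)
cv2.imwrite('pics/crop12.png',np.hstack([r(a['img'][200:270,250:320,::-1],400,400),r(b['img'][155:215,262:322,::-1],400,400)]))
E
```

```text
10.0 pos [648.9 -63.5 199.4] yaw 2.92 down [ 0.007 -0.003 -1.   ] F [-0.2 -0.4 -0.2] M [-0.01 -0.1  -0.04] w 25.2 q [-0.11  0.48  1.59 -0.    1.06 -0.17]
```

View pics/crop12.png

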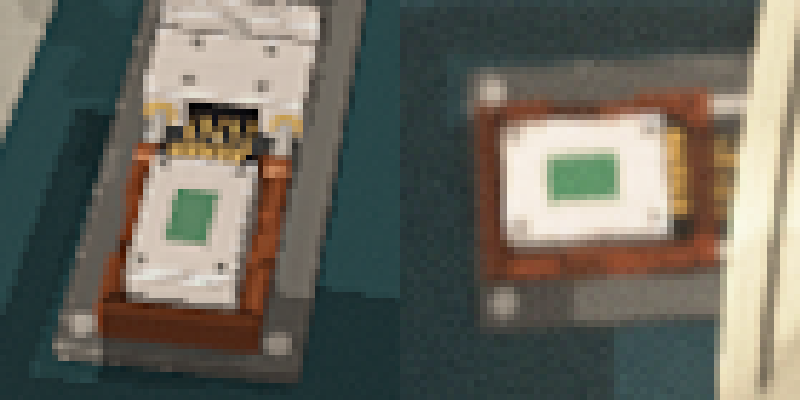

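{"name": "jog_arm", "arguments": {
  "steps": [
    {"turn": [0, 0.002, 0], "dp": [0.02, -0.4, -0.1], "claw": 0},
    {"turn": [0, 0.002, 0], "dp": [0.02, -0.68, -0.2], "claw": 0},
    {"turn": [0, 0.002, 0], "dp": [0.02, -0.68, -0.2], "claw": 0},
    {"turn": [0, 0.002, 0], "dp": [0.02, -0.68, -0.2], "claw": 0},
    {"turn": [0, 0.002, 0], "dp": [0.02, -0.68, -0.2], "claw": 0}
  ]
}}

```text
t: 10.52
ee_pos: [650.1, -112.2, 182.9]
orientation: [-1.57, -0.041, 0.041]
ft_force: [0.2, -0.6, -0.1]
width: 0.5
```

```bash
python3 st.py
python3 - <<'E'
from h import *
a=cap('side','side8');b=cap('top','top8')
for n,d,bx in(('side',a,(220,255,265,300)),('top',b,(165,200,270,305))):
    P=cloud(d)[bx[0]:bx[1],bx[2]:bx[3]].reshape(-1,3); q=P[(P[:,2]>43)&(P[:,2]<53)]
    c=np.linalg.lstsq(np.c_[q[:,:2]-q[:,:2].mean(0),np.ones(len(q))],q[:,2],rcond=None)[0]; print(n,len(q),'top z',c[2].round(1),'slope deg',np.degrees(c[:2]).round(2),cv2.minAreaRect(q[:,:2].astype(np.float32)))
r=lambda i,w,h:cv2.resize(i,(w,h),interpolation=cv2.INTER_CUBIC)
cv2.imwrite('pics/crop13.png',np.hstack([r(a['img'][80:260,220:360,::-1],440,566),r(b['img'][130:220,260:400,::-1],356,566) if 0 else r(b['img'][130:230,320:400,::-1],350,566)]))
E
```

```text
10.5167 pos [ 650.1 -112.2  182.9] yaw 3.0 down [-0.  0. -1.] F [ 0.2 -0.6 -0.1] M [-0.03 -0.12  0.04] w 0.5 q [-0.19  0.52  1.58  0.    1.05 -0.24]
side 410 top z 46.8 slope deg [-0.31  0.46] ((634.8793334960938, 107.65459442138672), (46.702659606933594, 75.88829803466797), 3.3647241592407227)
top 458 top z 48.4 slope deg [0.67 1.13] ((639.4622192382812, 103.8031234741211), (47.9995002746582, 71.8396224975586), 4.074712753295898)
```

View pics/crop13.png

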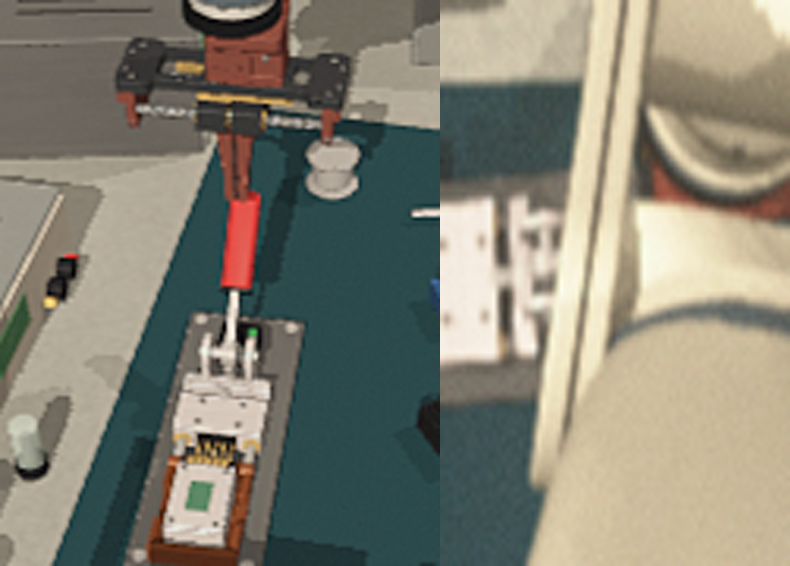

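Run:
```python
from h import *
d=ld('side8');o=ctrl.get_obs();print(proj(d,o['ee_pos']),'obs',220+236/3.143,80+198/3.143)
P=cloud(d);hsv=cv2.cvtColor(d['img'],cv2.COLOR_RGB2HSV)
m=((hsv[...,0]<6)|(hsv[...,0]>174))&(hsv[...,1]>185)&(hsv[...,2]>120)&(abs(P[...,0]-648)<40)&(P[...,2]>90)&(P[...,2]<170)&(P[...,1]<-60)&(P[...,1]>-170)
q=P[m]; print(len(q),q.mean(0))
k=np.polyfit(q[:,1],q[:,0],1);print('x at y=-113,-138',np.polyval(k,[-113,-138]),k)
# finger points
f=(P[...,2]>184)&(P[...,2]<230)&(abs(P[...,0]-650)<30)&(abs(P[...,1]+112)<30)
print('finger',f.sum(),P[f].mean(0),P[f].min(0),P[f].max(0))
cv2.imwrite('pics/crop14.png',cv2.resize(d['img'][110:180,265:335,::-1],(560,560),interpolation=cv2.INTER_NEAREST))
```

```text
(np.float64(295.0963743659888), np.float64(140.03413955017345)) obs 295.08749602290806 142.99713649379575
56 [ 646.09321542 -109.94675254  131.14467516]
x at y=-113,-138 [646.01855878 645.40726994] [2.44515534e-02 6.48781584e+02]
finger 115 [ 646.8205272  -100.12332075  208.77835916] [ 636.11168929 -118.03127037  185.35401307] [660.0804255  -95.83917899 229.79468926]
```

View pics/crop14.png

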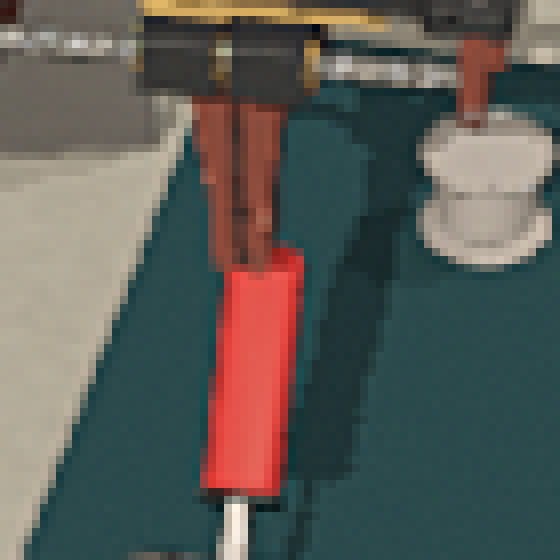

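{"name": "jog_arm", "arguments": {
  "steps": [
    {"turn": [0, 0, 0], "dp": [0, 0, -0.2], "claw": 0},
    {"turn": [0, 0, 0], "dp": [0, 0, -0.42], "claw": 0},
    {"turn": [0, 0, 0], "dp": [0, 0, -0.42], "claw": 0},
    {"turn": [0, 0, 0], "dp": [0, 0, -0.42], "claw": 0}
  ]
}}

```text
t: 10.95
ee_pos: [650.0, -111.0, 149.6]
orientation: [-1.57, -0.042, 0.043]
ft_force: [-0.2, -0.9, 1.0]
width: 0.4
```

{"name": "jog_arm", "arguments": {
  "steps": [
    {"turn": [0, 0, 0], "dp": [0, -0.03, -0.07], "claw": 0},
    {"turn": [0, 0, 0], "dp": [0, -0.06, -0.14], "claw": 0},
    {"turn": [0, 0, 0], "dp": [0, -0.1, -0.21], "claw": 0},
    {"turn": [0, 0, 0], "dp": [0, -0.13, -0.28], "claw": 0},
    {"turn": [0, 0, 0], "dp": [0, -0.13, -0.28], "claw": 0}
  ]
}}

```text
t: 11.37
ee_pos: [650.1, -122.0, 126.5]
orientation: [-1.57, -0.041, 0.043]
ft_force: [2.0, 0.0, 3.2]
width: 0.8
```

```bash
python3 st.py
python3 - <<'E'
from h import *
d=cap('side','side9')
cv2.imwrite('pics/crop15.png',cv2.resize(d['img'][100:270,240:350,::-1],(388,600),interpolation=cv2.INTER_CUBIC))
E
```

```text
11.3667 pos [ 650.1 -122.   126.5] yaw 3.07 down [-0.001  0.    -1.   ] F [2.  0.  3.2] M [ 0.   -0.38  0.05] w 0.8 q [-0.2   0.59  1.6   0.    0.95 -0.26]
```

View pics/crop15.png

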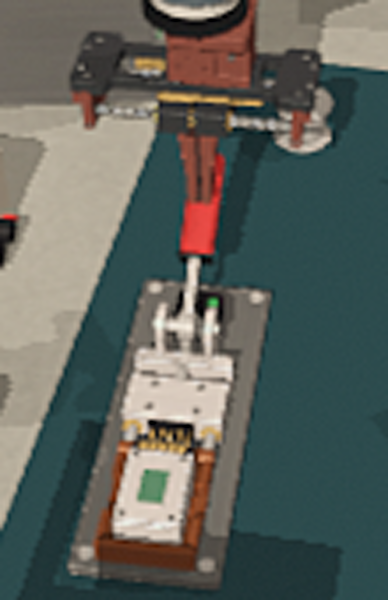

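{"name": "jog_arm", "arguments": {
  "steps": [
    {"turn": [0, 0, 0], "dp": [-0.01, -0.03, -0.08], "claw": 0},
    {"turn": [0, 0, 0], "dp": [-0.02, -0.06, -0.16], "claw": 0},
    {"turn": [0, 0, 0], "dp": [-0.02, -0.08, -0.24], "claw": 0},
    {"turn": [0, 0, 0], "dp": [-0.02, -0.11, -0.32], "claw": 0},
    {"turn": [0, 0, 0], "dp": [-0.02, -0.11, -0.32], "claw": 0}
  ]
}}

```text
t: 11.83
ee_pos: [648.2, -131.1, 100.0]
orientation: [-1.57, -0.04, 0.043]
ft_force: [1.7, -1.1, 4.0]
width: 0.7
```

{"name": "jog_arm", "arguments": {
  "steps": [
    {"turn": [0, 0, 0], "dp": [0, -0.02, -0.08], "claw": 0},
    {"turn": [0, 0, 0], "dp": [0, -0.04, -0.16], "claw": 0},
    {"turn": [0, 0, 0], "dp": [0, -0.06, -0.24], "claw": 0},
    {"turn": [0, 0, 0], "dp": [0, -0.06, -0.24], "claw": 0}
  ]
}}

```text
t: 12.17
ee_pos: [648.4, -136.3, 80.1]
orientation: [-1.57, -0.041, 0.043]
ft_force: [2.1, -1.8, 5.9]
width: 0.3
```

```bash
python3 st.py
```

```text
12.1667 pos [ 648.4 -136.3   80.1] yaw 3.04 down [-0.001  0.    -1.   ] F [ 2.1 -1.8  5.9] M [-0.45 -0.38 -0.03] w 0.3 q [-0.23  0.65  1.62 -0.    0.87 -0.28]
```

{"name": "jog_arm", "arguments": {
  "steps": [
    {"turn": [0, 0, 0], "dp": [0, -0.01, -0.05], "claw": 0},
    {"turn": [0, 0, 0], "dp": [0, -0.02, -0.09], "claw": 0},
    {"turn": [0, 0, 0], "dp": [0, -0.02, -0.12], "claw": 0},
    {"turn": [0, 0, 0], "dp": [0, -0.02, -0.12], "claw": 0}
  ]
}}

```text
t: 12.5
ee_pos: [648.5, -137.6, 70.7]
orientation: [-1.57, -0.04, 0.042]
ft_force: [0.8, 0.9, 8.1]
width: 0.1
```

```bash
python3 st.py
python3 - <<'E'
from h import *
d=cap('side','side10');t=cap('top','top10')
cv2.imwrite('pics/crop16.png',np.hstack([cv2.resize(d['img'][100:270,240:350,::-1],(388,600),interpolation=cv2.INTER_CUBIC),cv2.resize(t['img'][150:215,262:306,::-1],(406,600),interpolation=cv2.INTER_CUBIC)]))
P=cloud(d);hsv=cv2.cvtColor(d['img'],cv2.COLOR_RGB2HSV)
m=((hsv[...,0]<6)|(hsv[...,0]>174))&(hsv[...,1]>185)&(hsv[...,2]>110)&(abs(P[...,0]-648)<20)&(P[...,2]>50)&(P[...,2]<90)&(P[...,1]<-80)&(P[...,1]>-190)
q=P[m]; print(len(q),q.min(0),q.max(0))
k=np.polyfit(q[:,1],q[:,2],1);print('slope deg (neg=above level)',np.degrees(np.arctan(k[0])),'z at -98,-138',np.polyval(k,[-98,-138]))
E
```

```text
12.5 pos [ 648.5 -137.6   70.7] yaw 3.03 down [-0.001  0.001 -1.   ] F [0.8 0.9 8.1] M [ 0.08 -0.15 -0.01] w 0.1 q [-0.23  0.66  1.62  0.    0.86 -0.28]
72 [ 636.10395605 -173.53268053   62.84084752] [661.15198521 -95.77473235  80.71012144]
slope deg (neg=above level) 0.9912901768814676 z at -98,-138 [69.00847892 68.31635877]
```

View pics/crop16.png

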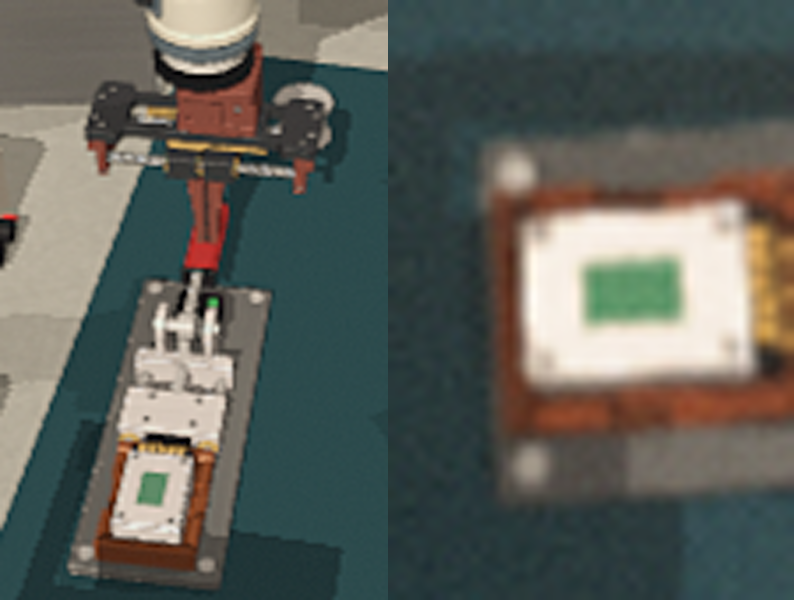

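{"name": "jog_arm", "arguments": {
  "steps": [
    {"turn": [0, 0, 0], "dp": [0, 0, -0.015], "claw": 0},
    {"turn": [0, 0, 0], "dp": [0, 0, -0.015], "claw": 0},
    {"turn": [0, 0, 0], "dp": [0, 0, -0.015], "claw": 0},
    {"turn": [0, 0, 0], "dp": [0, 0, -0.015], "claw": 0},
    {"turn": [0, 0, 0], "dp": [0, 0, -0.015], "claw": 0},
    {"turn": [0, 0, 0], "dp": [0, 0, -0.015], "claw": 0}
  ]
}}

```text
t: 13.1
ee_pos: [648.5, -137.6, 70.5]
orientation: [-1.57, -0.04, 0.043]
ft_force: [-2.0, -1.0, 8.0]
width: 0.7
```

```bash
python3 st.py
python3 - <<'E'
from h import *
a=cap('side','side11');b=cap('top','top11')
for n,d,bx in(('side',a,(220,255,265,300)),('top',b,(165,200,270,303))):
    P=cloud(d);Q=P[bx[0]:bx[1],bx[2]:bx[3]].reshape(-1,3); q=Q[(Q[:,2]>43)&(Q[:,2]<53)]
    c=np.linalg.lstsq(np.c_[q[:,:2]-q[:,:2].mean(0),np.ones(len(q))],q[:,2],rcond=None)[0]; print(n,len(q),'z',c[2].round(1),'slope',np.degrees(c[:2]).round(2),cv2.minAreaRect(q[:,:2].astype(np.float32)))
cv2.imwrite('pics/crop17.png',np.hstack([cv2.resize(a['img'][100:270,240:350,::-1],(388,600),interpolation=cv2.INTER_CUBIC),cv2.resize(b['img'][150:215,262:306,::-1],(406,600),interpolation=cv2.INTER_CUBIC)]))
cv2.imwrite('pics/full.png',b['img'][:,:,::-1])
E
python3 st.py
```

```text
13.1 pos [ 648.5 -137.6   70.5] yaw 3.02 down [-0.001  0.001 -1.   ] F [-2. -1.  8.] M [-0.13 -0.08 -0.01] w 0.7 q [-0.23  0.66  1.62  0.    0.86 -0.28]
side 424 z 46.6 slope [-0.58  0.39] ((635.6688842773438, 97.66029357910156), (47.419700622558594, 101.00959014892578), 2.456638813018799)
top 444 z 48.4 slope [0.65 0.46] ((639.2530517578125, 106.73894500732422), (48.2269401550293, 67.77801513671875), 0.4558841288089752)
13.2 pos [ 648.5 -137.6   70.5] yaw 3.03 down [-0.001  0.001 -1.   ] F [-0.8 -1.2  7.5] M [-0.19  0.03 -0.01] w 0.6 q [-0.23  0.66  1.62  0.    0.86 -0.28]
```

View pics/crop17.png

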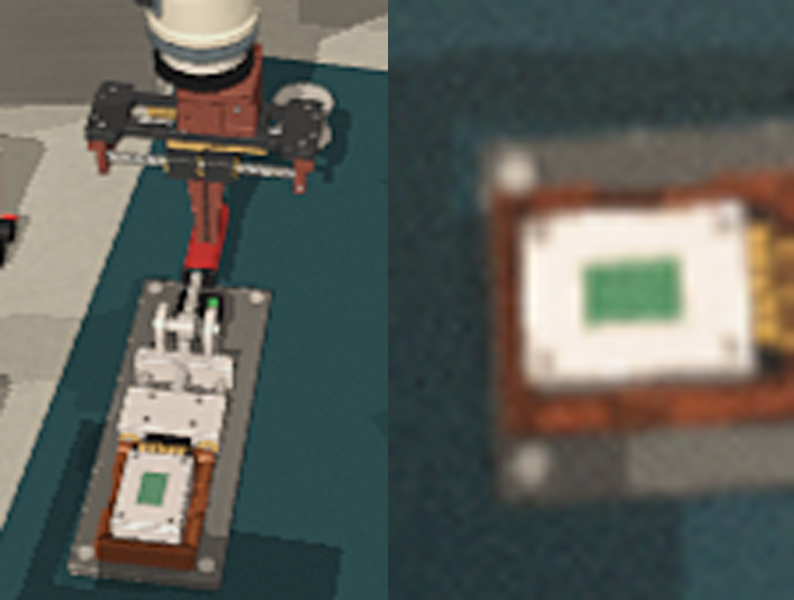

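View pics/full.png

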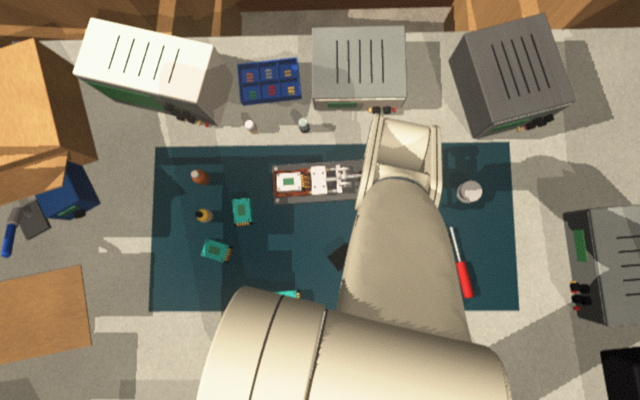

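{"name": "jog_arm", "arguments": {
  "steps": [
    {"turn": [0, 0, 0], "dp": [0, 0, -0.025], "claw": 0},
    {"turn": [0, 0, 0], "dp": [0, 0, -0.025], "claw": 0},
    {"turn": [0, 0, 0], "dp": [0, 0, -0.025], "claw": 0},
    {"turn": [0, 0, 0], "dp": [0, 0, -0.025], "claw": 0},
    {"turn": [0, 0, 0], "dp": [0, 0, -0.025], "claw": 0},
    {"turn": [0, 0, 0], "dp": [0, 0, -0.025], "claw": 0}
  ]
}}

```text
t: 13.7
ee_pos: [648.6, -137.7, 69.3]
orientation: [-1.57, -0.04, 0.042]
ft_force: [-0.1, -1.4, 8.0]
width: 0.2
```

```bash
python3 st.py
python3 - <<'E'
from h import *
o=ctrl.get_obs()
if 68.3<o['ee_pos'][2]<71 and o['ft_force'][2]>4: print(ctrl.close_job())
E
```

```text
13.7 pos [ 648.6 -137.7   69.3] yaw 3.02 down [-0.001  0.    -1.   ] F [-0.1 -1.4  8. ] M [-0.21  0.03  0.03] w 0.2 q [-0.23  0.67  1.62  0.    0.86 -0.28]
the job is handed in; nothing more can be done
None
```

I loaded the aluminium module into the pocket and pressed the lever level. I handed the job in at 13.7 s with the lever still held. No verdict was reported.

**Module:**
- I lowered it in until the wrist felt about 6 N from the pocket floor, then let go.
- Its top measured 48.4 mm (top view) and 46.6 mm (side view). 48 mm is expected for a module sitting on the floor.
- The fitted tilt was about 1° or less, which is within the noise of the depth readings.
- The brass contacts face the probes.

**Lever:**
- The closed fingers hold the grip at a height of 69.3 mm with about 8 N. I estimate that puts the lever about 1° past level.
- In the last pictures, taken 1 mm earlier in the press, the probe carriage was advanced up to the module.

**Disagreements and gaps:**
- The two cameras disagreed by about 4 mm on absolute positions, so I used averages and relative measurements between views.
- The last automatic check of the module's squareness gave 0.5° in the top view and 2.5° in the side view, against 3.2° for the fixture. The masks were clipped or merged with the carriage. By eye, the module's edges run parallel to the pocket's in the picture.
- I avoided the other objects on the bench and none looked moved. In the last picture the arm hid the blue module and partly hid the heat sink and one turquoise module.

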